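Clamp the cover-frame tube on the potting table

ROBOT

A 6-joint arm with a two-finger parallel gripper is mounted at the origin on the work surface. World frame = base frame: x ahead of the robot, y to its left, z up, the work surface at z = 0. Lengths are in m, angles in degrees, forces in N, time in s.
With the tool pointing down it reaches from about 0.4 to 0.825 m from the base axis. Payload 7 kg.
Tool frame: the origin (TCP) lies at the very end of the fingers, on their centre line; the grasp point (between the pads) lies 19 mm behind it; z points along the fingers, y is the line along which they close (so a half turn about z gives the same grasp; the last joint's range is limited). The gripper opens to 88 mm and grips with 3 to 60 N. Pads are 19 mm wide; open, the fingers measure 130 mm over their backs; the gripper's body (78 mm by 193 mm) begins 47 mm behind the grasp point.
Start: joints at [89.788, 20.546, 0.682, 0, -70.136, -16.507], TCP at [0.194, 0.646, 0.227] pointing down, gripper open.
Joint ranges: [-176.03, 176.03], [-82.01, 121.73], [-58.28, 71.71], [-173.87, 95.51], [-174.79, -0.11], [-173.66, 173.66]. Speed limits (degrees/s): [136.94, 136.94, 172.46, 180, 180, 180].

INTERFACE

Orientations are given as [roll, pitch, yaw] about the fixed x, y, z axes, in that order (R = Rz(yaw) Ry(pitch) Rx(roll)).
In Python, from plant import get_state, capture, close_job, regions_of gives the robot as it stands.
- The arm moves only by the tool jog_arm, never from a script. Its argument "moves" is a list of rows, each a list of 3 entries, a list of its own where there are three numbers: the shift along the tool's x, y, z in cm, then the turn about the tool's z in degrees, then the finger opening in cm, from 0 to 8.76. A call has 1 to 12 rows; each row shifts and turns the commanded pose from where the row before left it, along the tool's axes as they then stand; what a row does not reach is not made up. A row lasts 1/8 s, in which the tool goes at most 62.5 mm and 10.7 degrees, less where a joint would pass 70% of its speed; a pose out of reach is approached as far as the arm can. A call is refused whole if a number of a shift passes 6.25 or a number of a turn 10.7, either way. A call with a gripper value outside its range is refused whole. The fingers move at their own pace and stop on an object; "newtons" is the grip in N (left out, the last holds). Time passes only in rows, so rows that do not move let the fingers close. It gives the time, the measured TCP pose, the force, the opening and the grip force at its end, in the units of the state.
- get_state(): the state, without advancing time (a new reading comes with each control period).
- capture(name): name is "side" or "top" or "wrist"; returns a dict with "pixels" (420x560x3 uint8, blue, green, red), "mtx" (3x3 intrinsics, pixels), "world_from_camera" (4x4, takes a point from camera to world coordinates); the wrist camera has in their place "hand_eye" (4x4, takes a point from camera to tool coordinates, whose origin is the TCP and whose axes are the flange's). Camera axes: x right, y down, z forward; pixel columns grow to the right and rows downward; lengths in m; the calibration is good to about 2 mm. The wrist camera is an equidistant fisheye: a pixel r from the principal point sees the ray r / f radians off the axis. A picture is of the moment at which its call begins: read the wrist's pose just before it. There is no depth.
- close_job(): hands the job in; it is judged then, once.
Trained networks look in a picture, given as the dict that the camera call returned (one of the last four; its "shot" number tells which), for a name from the list of things; names that differ only in an ending like _2 or _b are one class to them, and where a whole thing is asked for, a point or a joint stands for the part that bears it (a point fixed in the world has none). Each returns a list of dicts, best first, with "confidence" (0 to 1); they miss things now and then, are a little off and sometimes report something else, mostly with a low value. They report only what shows in the picture. A call takes as long as a camera call.
- regions_of(picture, thing): "pixels" (420x560 bool, what is visible of it) and "pixel" ([column, row] in pixels, amid what is visible of it).
The state is a dict: "time_s": time; "joints": joint angles; "qd": joint speeds; "joint_torque": joint torques, N m; "tcp_pos": TCP position; "eef_rot": TCP orientation; "contact_force": force on the tool from outside, world axes, zero at the start; "moment": the same for the moment, N m; "gripper_width": finger opening in m; "gripper_force": force on a finger pad.
Only numpy, scipy, OpenCV 4.12 (cv2) and the standard library are available. Lean on these libraries where they do the work, as an engineer would, in place of code of your own. Each camera call takes 0.05 s, during which the arm holds its last target. There are 200 camera calls.

TASK

Two hinged tube couplers stand open on the potting table. On the one that holds the green tube, first swing the yellow hinged half over the tube until it is fully home, then swing its red-knobbed bolt upright into the slot of that half. Leave the yellow half of the empty coupler as it is, and let go of everything.

Things in the scene. Friction and masses are not known exactly. Their poses are not given: they have to be found in the camera images.
- coupler: Coupler with the green tube, fixed; steel saddle on a board 170 x 110 x 15 mm. Origin: centre of the board's underside, z up. Tube along y: 34 mm thick, 240 long, centre x = 0, z = 60; wooden rests 43 high under its ends. Half's hinge line along y at x = -38, z = 60; bolt's pivot along y at x = +50, z = 36. The half closes from -x over to +x; the bolt leans out to +x, rises towards -x.
- coupler_half (a joint): Yellow half, rad: 0 = closed (stop), pi/2 upright, more = leaning to -x; starts 1.4-1.9, stop 2.1. Stays where left; 1-2.5 N at its end moves it. 44 mm wide, 99 long from hinge. Closed: arch 13-63 mm from the hinge, 25 high above it; flat forked ear 60-99 mm out, 1-10 above it, 13 mm slot from 78 on. Open: ear on top, arch bulges to -x; push the ear over from -x, then press it down.
- coupler_bolt (a joint): Swing bolt of that coupler, rad: 0 = upright in the ear's slot (a stop), growing as it leans out to the coupler's +x; starts at 0.45 to 0.8, stop at 1.25. Stiff: stays where it is left; 1 to 2 N at the knob moves it. Steel shank 10 mm thick, 74 mm long from its pivot; red round knob 26 mm across, 18 mm high, lying 50 to 68 mm from the pivot, so some 16 mm clear of the closed ear.
- spare_ear (a point): Middle of the forked ear of the yellow half of the empty coupler, to be left alone. That coupler is the same as the other but has no tube; it stands open about 0.4 m to one side of it, this point about 0.14 m above the table.

How it is judged (in metres and radians):
On the way, in this order (a step that is already met when the one before it is completed fails the run):
1. the half is swung home over the tube while the bolt still leans out (value of joint coupler_half below 0.18 rad and value of joint coupler_bolt above 0.3 rad), for 0.2 s.
2. the bolt is swung upright into the slot of the closed half (value of joint each of coupler_half, coupler_bolt below 0.18 rad), for 0.2 s.
At the end, for the whole second after the job is handed in: The tube's coupler has its half within 0.18 rad (10 degrees) of closed and its bolt within 0.18 rad (10 degrees) of upright in the slot (all of step 2); the robot touches nothing.
It fails at once if the yellow half of the empty coupler is moved (its ear by more than 25 mm) (distance of spare_ear from where it was at the start of the episode above 0.025 m).
It also fails if it takes over 42 s, if anything falls off the work surface, if the arm or the gripper's body presses on something with over 40 N, if the wrist force passes 120 N, or if a joint passes its speed limit or range.

## Working session

There is one attempt and no reset: what is moved stays moved. The work goes in short steps, Python scripts to look and compute and a tool call to move; the robot and the scene stay as the last step left them, time stands still between calls to the robot, and variables do not carry over. Pictures are saved under pics/ and viewed, at most 10 in all, crops included, and the job is handed in when it is done.

Besides the shell and the picture viewer there is one more tool, called as a command line: name --argument value ..., lists and objects as JSON in quotes. jog_arm: Moves the arm, as the interface text tells. Its arguments: {"type":"object","properties":{"moves":{"type":"array"},"newtons":{"type":"number"}},"required":["moves"]}

```bash
mkdir -p pics; cat > h.py <<'E'
import numpy as np,cv2
from plant import *
def ray(p,uv):
    K=p["mtx"];T=np.array(p["world_from_camera"])
    d=np.linalg.inv(K)@np.array([uv[0],uv[1],1.]);return T[:3,3],T[:3,:3]@d
def proj(p,X):
    T=np.linalg.inv(np.array(p["world_from_camera"]));c=np.atleast_2d(X)@T[:3,:3].T+T[:3,3]
    q=c@np.array(p["mtx"]).T;return q[:,:2]/q[:,2:]
E
python3 - <<'E'
from h import *
s=get_state();print({k:np.round(v,3).tolist() for k,v in s.items() if k in("tcp_pos","eef_rot","time_s","joints")})
for n in("side","top"):
    p=capture(n);cv2.imwrite(f"pics/{n}0.png",p["pixels"])
    print(n,np.round(p["mtx"],1).tolist(),np.round(p["world_from_camera"],3).tolist())
    for t in("coupler","coupler_half","coupler_bolt","spare_ear"):
        for r in regions_of(p,t)[:3]:
            print(t,round(r["confidence"],2),np.round(r["pixel"]),r["pixels"].sum())
E
```

```text
{'time_s': 0.0, 'joints': [89.787, 20.591, 0.635, -0.021, -70.136, -16.504], 'tcp_pos': [0.194, 0.646, 0.226], 'eef_rot': [179.907, -0.007, -16.724]}
side [[393.0, 0.0, 278.9], [0.0, 393.0, 209.5], [0.0, 0.0, 1.0]] [[-0.866, -0.261, 0.425, 0.197], [-0.499, 0.48, -0.722, 0.592], [-0.015, -0.838, -0.546, 0.513], [0.0, 0.0, 0.0, 1.0]]
coupler 0.77 [305. 172.] 3695
coupler_half 0.95 [306. 140.] 630
spare_ear 0.96 [232. 240.] 1244
top [[429.1, 0.0, 280.9], [0.0, 429.1, 204.9], [0.0, 0.0, 1.0]] [[-0.07, -0.977, 0.202, 0.365], [-0.998, 0.068, -0.017, 0.002], [0.003, -0.203, -0.979, 0.899], [0.0, 0.0, 0.0, 1.0]]
coupler 0.82 [369. 180.] 5790
coupler 0.67 [190. 208.] 464
coupler_half 0.91 [400. 153.] 771
coupler_bolt 0.58 [340. 190.] 198
```

View pics/side0.png

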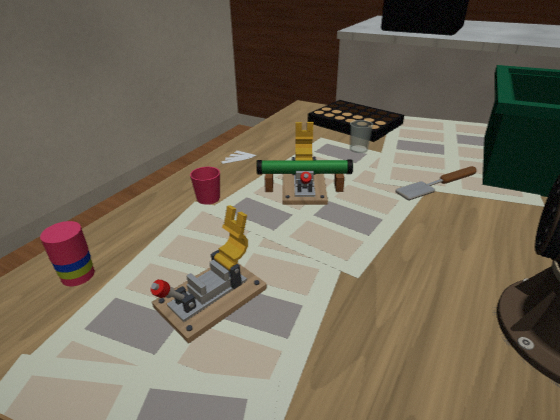

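View pics/top0.png

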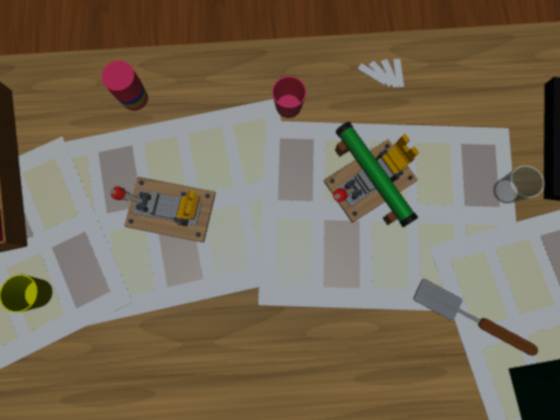

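The top view shows the tube coupler near (370,180): tube ends at (346,130) and (409,219), knob at (340,195), ear at (405,150). The side view shows its knob at (306,177) and its ear at (304,130). The empty coupler is at (170,208) in the top view.

```bash
cat > fit.py <<'E'
from h import *
from scipy.optimize import minimize
def W(P,q):
    c,s=np.cos(q[2]),np.sin(q[2]);P=np.atleast_2d(P)
    return np.c_[q[0]+c*P[:,0]-s*P[:,1],q[1]+s*P[:,0]+c*P[:,1],P[:,2]]
t=np.linspace(0,2*np.pi,24,endpoint=False)
def tube():
    return np.concatenate([np.c_[.017*np.cos(t),0*t+y,.06+.017*np.sin(t)] for y in(-.12,.12)])
def bolt(P,b): # P: r,u(perp),y
    r,u,y=P.T;return np.c_[.05+r*np.sin(b)+u*np.cos(b),y,.036+r*np.cos(b)-u*np.sin(b)]
def knob(b):
    return bolt(np.concatenate([np.c_[0*t+r,.013*np.cos(t),.013*np.sin(t)] for r in(.05,.068)]),b)
def half(P,a): # r,h,y
    r,h,y=P.T;return np.c_[-.038+r*np.cos(a)-h*np.sin(a),y,.06+r*np.sin(a)+h*np.cos(a)]
def box(rs,hs,w=.022): return np.array([(r,h,y) for r in rs for h in hs for y in(-w,w)])
def hulls(q,a,b):
    arch=np.array([(r,h,y) for r,h in((.013,0),(.013,.012),(.025,.025),(.051,.025),(.063,.012),(.063,0)) for y in(-.022,.022)])
    return dict(g=[W(tube(),q)],r=[W(knob(b),q)],y=[W(half(arch,a),q),W(half(box((.06,.099),(.001,.010)),a),q)])
def rend(p,hs,S=3):
    m=np.zeros((420*S,560*S),np.uint8)
    for h in hs:
        c=cv2.convexHull(((proj(p,h)+.5)*S-.5).astype(np.float32)).round().astype(int);cv2.fillConvexPoly(m,c,1)
    return m
def masks(p,roi):
    hsv=cv2.cvtColor(p["pixels"],cv2.COLOR_BGR2HSV);H,S,V=[hsv[...,i].astype(int) for i in range(3)]
    k=np.zeros(H.shape,bool);k[roi[1]:roi[3],roi[0]:roi[2]]=1
    return dict(g=k&(H>45)&(H<85)&(S>120),r=k&((H<6)|(H>174))&(S>150)&(V>70),y=k&(H>15)&(H<32)&(S>150)&(V>80))
E
python3 - <<'E'
from fit import *
ps=[(capture("side"),(240,100,370,215)),(capture("top"),(315,110,435,235))]
D=[]
for p,roi in ps:
    m=masks(p,roi);D.append((p,m));print({k:(int(v.sum()),np.argwhere(v).mean(0)[::-1].round(1).tolist()) for k,v in m.items()})
# init from tube ends on z=.06
def onz(p,uv,z): o,d=ray(p,uv);return o+d*(z-o[2])/d[2]
A=onz(ps[1][0],(346,130),.06);B=onz(ps[1][0],(409,219),.06);d=B-A
yaw=np.arctan2(d[1],d[0])-np.pi/2
k=onz(ps[1][0],(340,195),.07)-(A+B)/2
if k[0]*np.cos(yaw)+k[1]*np.sin(yaw)<0: yaw+=np.pi
def cost(v,final=False):
    hs=hulls(v[:3],v[3],v[4]);c=0;out=[]
    for p,m in D:
        R={k:rend(p,h) for k,h in hs.items()}
        for k in "gry":
            o=cv2.resize(m[k].astype(np.uint8),None,fx=3,fy=3,interpolation=cv2.INTER_NEAREST)
            r=R[k].copy()
            i=(r&o).sum();u=(r|o).sum();out.append(round(i/u,2));c-=i/u
    return out if final else c
best=None
for a in(1.45,1.65,1.85):
    x0=np.array([*(A+B)[:2]/2,yaw,a,.6])
    r=minimize(cost,x0,method="Nelder-Mead",options=dict(initial_simplex=np.vstack([x0]+[x0+np.eye(5)[i]*[.008,.008,.08,.15,.15][i] for i in range(5)]),maxiter=400,xatol=1e-4,fatol=1e-4))
    print(r.x.round(4),r.fun,cost(r.x,True))
    if best is None or r.fun<best.fun: best=r
np.save("q.npy",best.x);print(np.degrees(best.x[2:]))
E
```

```text
{'g': (1047, [305.1, 164.9]), 'r': (68, [305.5, 176.9]), 'y': (597, [302.4, 142.8])}
{'g': (1663, [376.2, 174.0]), 'r': (109, [340.6, 194.1]), 'y': (586, [398.2, 156.3])}
[ 0.5909 -0.2072 -4.2101  1.4911  0.7315] -3.8524701869396676 [np.float64(0.73), np.float64(0.53), np.float64(0.73), np.float64(0.8), np.float64(0.57), np.float64(0.5)]
[ 0.5908 -0.2078 -4.2042  1.6316  0.7282] -3.92349102654972 [np.float64(0.74), np.float64(0.51), np.float64(0.74), np.float64(0.8), np.float64(0.58), np.float64(0.54)]
[ 0.5906 -0.2071 -4.208   1.6405  0.7301] -3.9309325784431683 [np.float64(0.73), np.float64(0.53), np.float64(0.75), np.float64(0.79), np.float64(0.58), np.float64(0.55)]
[-241.10155311   93.99096046   41.83242561]
```

```bash
cat >> fit.py <<'E'
def tc():
    q=np.load("q.npy");s=get_state();d=np.array(s["tcp_pos"])-[q[0],q[1],0];c,n=np.cos(q[2]),np.sin(q[2])
    print("coupler-frame TCP mm",(1000*np.array([c*d[0]+n*d[1],-n*d[0]+c*d[1],d[2]])).round(1),"rot",np.round(s["eef_rot"],1),"F",np.round(s["contact_force"],1),"t",s["time_s"])
E
python3 - <<'E'
from fit import *
v=np.load("q.npy");tc()
ims=[]
for n,(x0,y0,x1,y1) in(("side",(240,105,370,205)),("top",(310,120,440,220))):
    p=capture(n);im=cv2.resize(p["pixels"],None,fx=3,fy=3,interpolation=cv2.INTER_CUBIC)
    for k,col in(("g",(255,255,0)),("r",(255,255,255)),("y",(255,0,0))):
        for h in hulls(v[:3],v[3],v[4])[k]:
            cs,_=cv2.findContours(rend(p,[h]),0,2);cv2.drawContours(im,cs,-1,col,1)
    ims.append(im[y0*3:y1*3,x0*3:x1*3])
cv2.imwrite("pics/ov.png",np.hstack(ims))
E
```

```text
coupler-frame TCP mm [938.8 -65.4 226.6] rot [180.    0.  -16.7] F [-0.9 -0.7  0.8] t 0.6
```

View pics/ov.png

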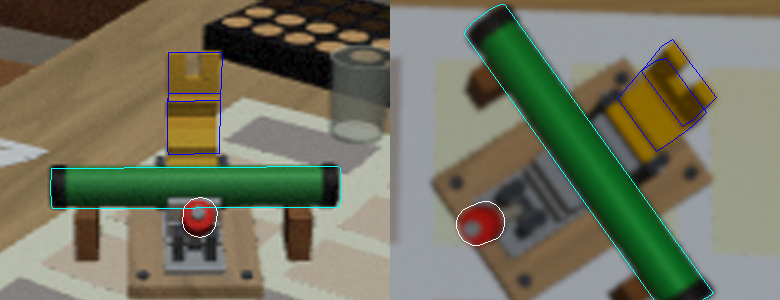

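jog_arm --moves '[[[0,0,0],9,0],[[0,0,0],9,0],[[0,0,0],9,0],[[0,0,0],9,0],[[0,0,0],8.4,0],[[0,0,0],0,0]]' --newtons 20

```text
time_s: 1.45
tcp_pos: [0.1942, 0.6464, 0.2266]
eef_rot: [180.0, 0.0, -61.1]
contact_force: [0.5, -0.7, -0.6]
gripper_width: 0.0333
gripper_force: 0.0
```

The overlay matches the pictures: tube, knob and ear outlines all sit on their objects. I'm now travelling to the far side of the half at a safe height.

jog_arm --moves '[[[5.5,0.4,-0.3],0,0],[[5.5,0.4,-0.3],0,0],[[5.5,0.4,-0.3],0,0],[[5.5,0.4,-0.3],0,0],[[5.5,0.4,-0.3],0,0],[[5.5,0.4,0],0,0],[[5.5,0.4,0],0,0],[[5.5,0.4,0],0,0],[[5.5,0.4,0],0,0],[[5.5,0.4,0],0,0],[[5.5,0.4,0],0,0],[[5.5,0.4,0],0,0]]'

```text
time_s: 2.95
tcp_pos: [0.4716, 0.0437, 0.2421]
eef_rot: [-179.9, -0.0, -60.9]
contact_force: [1.1, 0.9, 0.1]
gripper_width: 0.0003
gripper_force: 0.0
```

jog_arm --moves '[[[5.5,0.4,0],0,0],[[5.5,0.4,0],0,0],[[5.5,0.4,0],0,0],[[5.5,0.4,0],0,0],[[5.5,0.1,0],0,0],[[5.5,0,0],0,0],[[5.0,0,0],0,0],[[0,0,0],0,0],[[0,0,0],0,0]]'

```text
time_s: 4.08
tcp_pos: [0.6393, -0.2957, 0.241]
eef_rot: [180.0, 0.0, -61.0]
contact_force: [-1.1, 0.2, 0.6]
gripper_width: 0.0005
gripper_force: 0.0
```

```bash
python3 -c "
from fit import *
tc();print(get_state()['gripper_width'])"
```

```text
coupler-frame TCP mm [-1.011e+02  2.000e-01  2.410e+02] rot [180.   0. -61.] F [-1.1  0.2  0.6] t 4.075
0.00047932441478609154
```

jog_arm --moves '[[[0,0,5],0,0],[[0,0,5.3],0,0],[[-2.2,0,0],0,0],[[-2.2,0,0],0,0],[[-1.5,0,0],0,0],[[-1.5,0,0],0,0],[[-1.4,0,0],0,0],[[0,0,0],0,0]]'

```text
time_s: 5.08
tcp_pos: [0.5968, -0.2176, 0.139]
eef_rot: [-180.0, -0.0, -61.1]
contact_force: [0.8, 0.5, 0.5]
gripper_width: 0.0004
gripper_force: 0.0
```

```bash
python3 -c "
from fit import *
tc();p=capture('side');q=capture('top');cv2.imwrite('pics/a1.png',np.hstack([cv2.resize(p['pixels'][100:210,235:375],None,fx=2.8,fy=2.8),cv2.resize(q['pixels'][115:225,305:445],None,fx=2.8,fy=2.8)]))"
```

```text
coupler-frame TCP mm [-12.1  -0.3 139. ] rot [-180.    -0.   -61.1] F [0.8 0.5 0.5] t 5.075
```

View pics/a1.png

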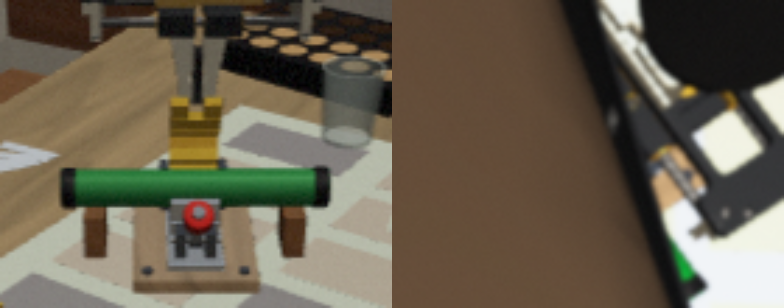

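The half is tilting forward over the tube, with the fingertips behind the ear. I'll keep following its arc down.

jog_arm --moves '[[[-0.9,0,0.7],0,0],[[-0.9,0,0.7],0,0],[[-0.9,0,0.7],0,0],[[-0.8,0,0.8],0,0],[[-0.4,0,1.0],0,0],[[-0.4,0,1.0],0,0],[[-0.4,0,0.8],0,0],[[-0.4,0,0.8],0,0],[[0,0,0],0,0]]'

```text
time_s: 6.3
tcp_pos: [0.5718, -0.1736, 0.0727]
eef_rot: [179.9, 0.0, -61.1]
contact_force: [1.7, -0.7, -0.3]
gripper_width: 0.0002
gripper_force: 0.0
```

```bash
python3 -c "
from fit import *
tc();p=capture('side');cv2.imwrite('pics/a2.png',cv2.resize(p['pixels'][100:210,235:375],None,fx=4,fy=4))"
```

```text
coupler-frame TCP mm [38.4  0.3 72.7] rot [179.9   0.  -61.1] F [ 1.7 -0.7 -0.3] t 6.3
```

View pics/a2.png

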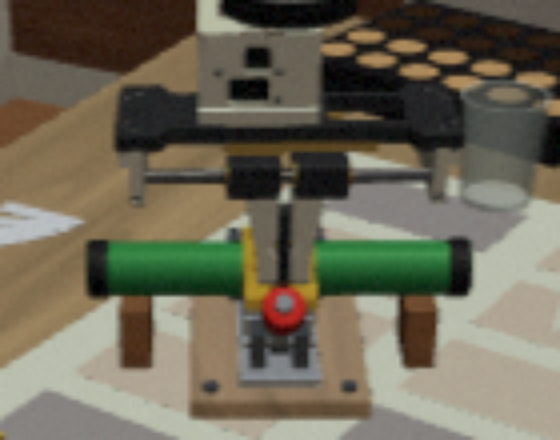

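The half lies over the tube almost home, with the knob still leaning out in front. I'll press a little further and watch the force.

jog_arm --moves '[[[0,0,0.2],0,0],[[0,0,0.2],0,0],[[0,0,0],0,0],[[0,0,0],0,0]]'

```text
time_s: 6.85
tcp_pos: [0.5728, -0.174, 0.0702]
eef_rot: [-180.0, -0.0, -61.1]
contact_force: [-1.4, 0.9, 6.3]
gripper_width: 0.0005
gripper_force: 2.8
```

The stop is felt at z = 70 mm, so the half is home. Next I go up and over to the outer side of the knob, then push it in.

jog_arm --moves '[[[0,0,-4],0,0],[[0,0,-4],0,0],[[-3.5,0,0],0,0],[[-3.5,0,0],0,0],[[-3.0,0,0],0,0],[[0,0,4],0,0],[[0,0,4],0,0],[[0,0,0],0,0]]'

```text
time_s: 7.85
tcp_pos: [0.5219, -0.0866, 0.0673]
eef_rot: [179.7, 0.1, -61.1]
contact_force: [0.6, 0.0, 0.5]
gripper_width: 0.0005
gripper_force: 0.0
```

```bash
python3 -c "
from fit import *
tc();p=capture('side');cv2.imwrite('pics/a3.png',cv2.resize(p['pixels'][100:210,235:375],None,fx=4,fy=4))"
```

```text
coupler-frame TCP mm [138.7   2.   67.3] rot [ 1.797e+02  1.000e-01 -6.110e+01] F [0.6 0.  0.5] t 7.85
```

View pics/a3.png

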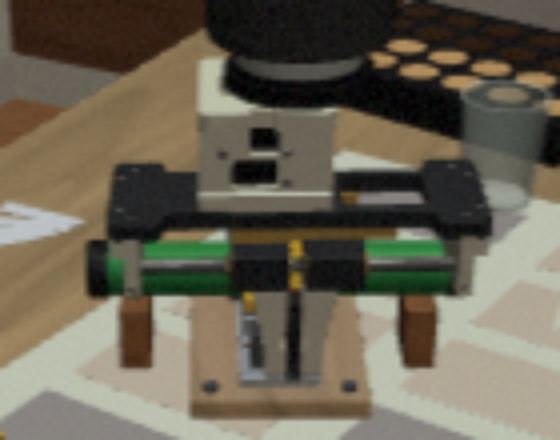

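The fingers stand in front of the knob, hiding it. I push inward now.

jog_arm --moves '[[[1.3,-0.1,0],0,0],[[1.0,-0.1,-0.1],0,0],[[0.8,0,-0.2],0,0],[[0.8,0,-0.2],0,0],[[0.8,0,-0.2],0,0],[[0.8,0,-0.2],0,0],[[0.6,0,-0.2],0,0],[[0.5,0,-0.1],0,0],[[0.2,0,0],0,0],[[0,0,0],0,0],[[0,0,0],0,0]]'

```text
time_s: 9.28
tcp_pos: [0.5578, -0.1432, 0.0813]
eef_rot: [180.0, 0.2, -61.1]
contact_force: [-5.1, 12.6, 5.9]
gripper_width: 0.0003
gripper_force: 6.4
```

```bash
python3 -c "
from fit import *
tc()"
```

```text
coupler-frame TCP mm [71.8 -2.1 81.3] rot [180.    0.2 -61.1] F [-5.1 12.6  5.9] t 9.275
```

A 14 N push-back at the expected position means the bolt is on its stop. I'll back off and look.

jog_arm --moves '[[[-2,0,0],0,0],[[-4,0,0],0,0],[[-2,0,-4],0,0],[[-4,0,-5],0,0],[[-6,0,-4],0,0],[[-6,0,0],0,0],[[0,6,0],0,0],[[0,6,0],0,0],[[0,0,0],0,0],[[0,0,0],0,0]]'

```text
time_s: 10.52
tcp_pos: [0.3424, -0.0003, 0.2056]
eef_rot: [-179.9, -0.0, -61.1]
contact_force: [0.2, -0.1, -0.1]
gripper_width: 0.0006
gripper_force: 0.0
```

```bash
python3 -c "
from fit import *
tc();v=np.load('q.npy');ims=[]
for n,(x,y) in(('side',(235,100)),('top',(305,115))):
    p=capture(n);im=cv2.resize(p['pixels'],None,fx=3,fy=3,interpolation=cv2.INTER_CUBIC)
    for k,c in(('r',(255,255,255)),('y',(255,0,0))):
        for h in hulls(v[:3],0,0)[k]:
            cs,_=cv2.findContours(rend(p,[h]),0,2);cv2.drawContours(im,cs,-1,c,1)
    ims.append(im[y*3:y*3+330,x*3:x*3+390])
cv2.imwrite('pics/a4.png',np.hstack(ims))"
```

```text
coupler-frame TCP mm [301.  117.4 205.6] rot [-179.9   -0.   -61.1] F [ 0.2 -0.1 -0.1] t 10.525
```

View pics/a4.png

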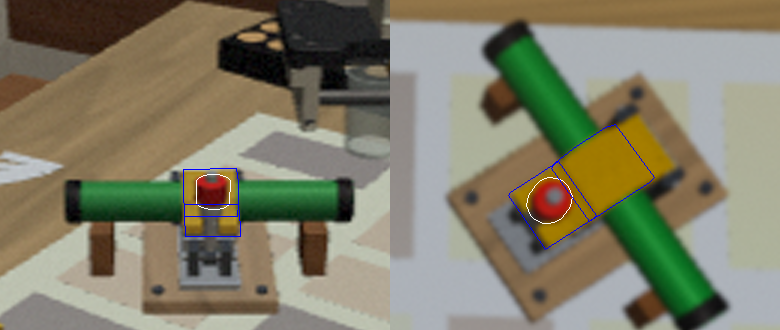

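The knob and half line up with the closed model outlines in both views: knob at (213,190) in the side panel and (550,198) in the top panel. The arm is clear, so I'm handing in.

```bash
python3 -c "
from plant import *
print(close_job())"
```

```text
the job is handed in; nothing more can be done
None
```

I closed the yellow half over the green tube, swung the bolt upright into its slot, left the empty coupler alone, let go of everything and handed the job in at about 10.6 s; no verdict came back.

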